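Put a pile of pharmacy stock away on its shelf trays

ROBOT

A 6-joint arm with a two-finger parallel gripper is mounted at the origin on the work surface. World frame = base frame: x ahead of the robot, y to its left, z up, the work surface at z = 0. Lengths are in m, angles in degrees, forces in N, time in s.
With the tool pointing down it reaches from about 0.25 to 0.725 m from the base axis. Payload 9.7 kg.
Tool frame: the origin (TCP) lies at the very end of the fingers, on their centre line; the grasp point (between the pads) lies grasp_offset behind it (grasp_offset is the distance from the TCP to the grasp point, in m); z points along the fingers, y is the line along which they close (so a half turn about z gives the same grasp; the last joint's range is limited). The gripper opens to 85 mm and grips with 20 to 120 N. Pads are 22 mm wide; open, the fingers measure 114 mm over their backs; the gripper's body (76 mm by 85 mm) begins 54 mm behind the grasp point. The pads swing forward as they close: fully open they stand 13 mm farther back than shut.
Start: joints at [0, 4.979, 10.078, 95.1, 0, 90], TCP at [0.55, -0, 0.202] pointing down, gripper open.
Joint ranges: [-179.16, 179.16], [-48.56, 103.87], [-65.8, 70.77], [-126.05, 130.52], [-82.76, 87.17], [-180, 180]. Speed limits (degrees/s): [127.2, 127.2, 147.25, 180, 180, 180].

INTERFACE

Orientations are given as [roll, pitch, yaw] about the fixed x, y, z axes, in that order (R = Rz(yaw) Ry(pitch) Rx(roll)).
In Python, from workcell import get_obs, camera, calibration, job_done, recognise, cut_out, mark_of, grasp_offset gives the robot as it stands.
- The arm moves only by the tool servo_tool, never from a script. Its argument "moves" is a list of rows, each a list of 3 entries, a list of its own where there are three numbers: the turn, a rotation vector about the tool's x, y, z in degrees, then the shift along the tool's x, y, z in m, then the opening in per cent of the stroke, from 0 (shut) to 100 (fully open). In form: [[[ax, ay, az], [x, y, z], claw], ...]. A call has 1 to 12 rows; each row shifts and turns the commanded pose from where the row before left it, along the tool's axes as they then stand; what a row does not reach is not made up. A row lasts 1/10 s, in which the tool goes at most 50 mm and 8.59 degrees, less where a joint would pass 70% of its speed; a pose out of reach is approached as far as the arm can. A call is refused whole if a number of a shift passes 0.05 or a number of a turn 8.59, either way. A call with a gripper value outside its range is refused whole. The fingers move at their own pace and stop on an object; "force" is the grip in N (left out, the last holds). Time passes only in rows, so rows that do not move let the fingers close. It gives the time, the measured TCP pose, the force, the opening and the grip force at its end, in the units of the state.
- get_obs(): the state, without advancing time (a new reading comes with each control period).
- camera(name): name is "scene" or "side" or "wrist"; returns (picture, depth): 420x560x3 uint8, red, green, blue; 420x560 float32, m along the optical axis (not along the pixel's ray), 0 where there is no reading.
- calibration(name): a dict with "camera_matrix" (3x3 intrinsics, pixels), "R" (3x3) and "t" (3): a world point X has camera coordinates R X + t. Camera axes: x right, y down, z forward; pixel columns grow to the right and rows downward; lengths in m; the calibration is good to about 2 mm. A picture is of the moment at which its call begins: read the wrist's pose just before it. calibration takes no time and is no camera call; for the wrist camera it gives the pose at the moment of the call.
- job_done(): hands the job in; it is judged then, once.
Trained networks look in the newest picture that a camera, given by its name, has taken for a name from the list of things; names that differ only in an ending like _2 or _b are one class to them, and where a whole thing is asked for, a point or a joint stands for the part that bears it (a point fixed in the world has none). Each returns a list of dicts, best first, with "score" (0 to 1); they miss things now and then, are a little off and sometimes report something else, mostly with a low value. They report only what shows in the picture. A call takes as long as a camera call. They do not tell look-alikes from the thing itself.
- recognise(name, camera): "xyz" ([x, y, z] in m, in the coordinates of the camera as it stood for that picture, good to about 4 mm: the middle of the surface that is visible of it).
- cut_out(name, camera): "mask" (420x560 bool, what is visible of it).
- mark_of(name, camera): "xyz" ([x, y, z] in m, in the coordinates of the camera as it stood for that picture, good to about 4 mm: a listed point, or the origin of a listed thing).
The state is a dict: "time": time; "q": joint angles; "qd": joint speeds; "joint_efforts": joint torques, N m; "ee_pos": TCP position; "tcp_rot": TCP orientation; "wrist_force": force on the tool from outside, world axes, zero at the start; "torque": the same for the moment, N m; "opening": finger opening in m; "grasp_force": force on a finger pad.
Only numpy, scipy, OpenCV 4.12 (cv2) and the standard library are available. Lean on these libraries where they do the work, as an engineer would, in place of code of your own. Each camera call takes 0.05 s, during which the arm holds its last target. There are 200 camera calls.

TASK

Take the pile of new stock apart and set each piece on the empty shelf tray made to its size: each of the three cartons flat, right way up and centred squarely between the end stops of the tray that is just a little longer than it, and the jar upright in the middle of the round tray. Set the pieces down without dropping them or tipping them over, and leave the yellow pump bottle and the brown syrup bottle standing where they are.

Things in the scene. Friction and masses are not known exactly. Their poses are not given: they have to be found in the camera images.
- carton_large_c (a point): the large carton: a white cardboard box lying flat, 130 long (its y) x 62 wide (its x) x 36 high (z) mm, a thin blue printed band round one end; at the bottom of the pile, on the table. The point is its centre, half-way up
- carton_medium_c (a point): the medium carton: a white cardboard box lying flat, 104 long (its y) x 46 wide (its x) x 34 high (z) mm, a thin blue printed band round one end; lies on the large carton, turned a little against it. The point is its centre, half-way up
- carton_small_c (a point): the small carton: a white cardboard box lying flat, 64 long (its y) x 44 wide (its x) x 40 high (z) mm, a thin blue printed band round one end; lies on the medium carton, turned a little against it. The point is its centre, half-way up
- jar_c (a point): the jar: a round white plastic jar with a screw cap, 42 mm in diameter, 66 mm high, standing on top of the pile, on the small carton. The point is its centre, half-way up; z runs up its axis
- tray_large: the large shelf tray: a fixed dark steel plate 4 mm thick, 158 long (its y) x 86 wide (its x) mm, with an upright stop 22 mm high and 4 mm thick across each end (150 mm clear between the stops) and open long sides; made for the large carton. Origin: centre of its underside, on the table
- tray_medium: the medium shelf tray: a fixed dark steel plate 4 mm thick, 132 long (its y) x 70 wide (its x) mm, with an upright stop 22 mm high and 4 mm thick across each end (124 mm clear between the stops) and open long sides; made for the medium carton. Origin: centre of its underside, on the table
- tray_small: the small shelf tray: a fixed dark steel plate 4 mm thick, 92 long (its y) x 68 wide (its x) mm, with an upright stop 22 mm high and 4 mm thick across each end (84 mm clear between the stops) and open long sides; made for the small carton. Origin: centre of its underside, on the table
- tray_round: the round tray: a fixed dark steel dish, 72 mm across outside, 66 mm inside, floor 4 mm thick, rim 10 mm high above the table; made for the jar. Origin: centre of its underside, on the table
- pump_bottle: bystander: a yellow pump bottle with a black pump head, 54 mm in diameter, 163 mm high, loose. Origin: centre of its underside
- syrup_bottle: bystander: a brown glass syrup bottle with a brass cap and a paper label, 52 mm in diameter, 125 mm high, loose. Origin: centre of its underside
There are look-alikes about, which are no part of the job. Leave any purple look-alike of the part that bears carton_medium_c alone.

How it is judged (in metres and radians):
At the end, for the whole second after the job is handed in: Each carton lies on its own size of tray, right way up and flat (0.1 rad), within 14 mm across and 13 mm along of the tray centre, long sides aligned within 0.2 rad; the jar stands upright (0.1 rad) within 15 mm of the round tray centre; heights within 5 mm; all released and at rest (z of carton_large_c in the frame of tray_large between 0.017 and 0.027 m and angle between each of carton_large_c, carton_medium_c, carton_small_c, jar_c's own z axis and vertical below 0.1 rad and x of carton_large_c in the frame of tray_large between -0.014 and 0.014 m and y of carton_large_c in the frame of tray_large between -0.013 and 0.013 m and angle between the y axis of carton_large_c and the y axis of tray_large, either way round below 0.2 rad and linear speed of each of carton_large, carton_medium, carton_small, jar below 0.02 m/s and angular speed of each of carton_large, carton_medium, carton_small, jar below 0.2 rad/s and z of carton_medium_c in the frame of tray_medium between 0.016 and 0.026 m and x of carton_medium_c in the frame of tray_medium between -0.014 and 0.014 m and y of carton_medium_c in the frame of tray_medium between -0.013 and 0.013 m and angle between the y axis of carton_medium_c and the y axis of tray_medium, either way round below 0.2 rad and z of carton_small_c in the frame of tray_small between 0.019 and 0.029 m and x of carton_small_c in the frame of tray_small between -0.014 and 0.014 m and y of carton_small_c in the frame of tray_small between -0.013 and 0.013 m and angle between the y axis of carton_small_c and the y axis of tray_small, either way round below 0.2 rad and z of jar_c in the frame of tray_round between 0.032 and 0.042 m and horizontal distance between jar_c and tray_round below 0.015 m); the robot touches nothing.
It fails at once if a piece of the stock is dropped (it falls free of the fingers faster than 0.85 m/s, a fall of about 35 mm) ((linear speed of carton_large above 0.85 m/s and contact force between carton_large and the fingers below 0.05 N) or (linear speed of carton_medium above 0.85 m/s and contact force between carton_medium and the fingers below 0.05 N) or (linear speed of carton_small above 0.85 m/s and contact force between carton_small and the fingers below 0.05 N) or (linear speed of jar above 0.85 m/s and contact force between jar and the fingers below 0.05 N)).
It fails at once if a piece of the stock is tipped over (more than 45 degrees) (angle between any of carton_large_c, carton_medium_c, carton_small_c, jar_c's own z axis and vertical above 0.785 rad).
It fails at once if the pump bottle is shifted by more than 20 mm or tipped (distance of pump_bottle from where it was at the start of the episode above 0.02 m or angle between pump_bottle's own z axis and vertical above 0.3 rad).
It fails at once if the syrup bottle is shifted by more than 20 mm or tipped (distance of syrup_bottle from where it was at the start of the episode above 0.02 m or angle between syrup_bottle's own z axis and vertical above 0.3 rad).
It also fails if it takes over 120 s, if anything falls off the work surface, if the arm or the gripper's body presses on something with over 40 N, if the wrist force passes 120 N, or if a joint passes its speed limit or range.

## Working session

There is one attempt and no reset: what is moved stays moved. The work goes in short steps, Python scripts to look and compute and a tool call to move; the robot and the scene stay as the last step left them, time stands still between calls to the robot, and variables do not carry over. Pictures are saved under pics/ and viewed, at most 14 in all, crops included, and the job is handed in when it is done.

Besides the shell and the picture viewer there is one more tool, called after "Emit:" as name([rows], argument=value, ...), one row to a line, values as JSON. servo_tool: Moves the arm, as the interface text tells. Its arguments: {"type":"object","properties":{"moves":{"type":"array"},"force":{"type":"number"}},"required":["moves"]}

```bash
ls; mkdir -p pics
python3 - <<'E'
from workcell import *
import cv2,numpy as np
print(get_obs(),grasp_offset)
ims=[]
for n in ["scene","side"]:
    p,d=camera(n); cv2.imwrite(f"pics/{n}0.png",p[:,:,::-1]); c=calibration(n);print(n,c)
E
```

```text
pics
{'time': 0.0, 'q': array([ 1.40137596e-04,  5.01316772e+00,  1.00348814e+01,  9.50985964e+01,
       -1.06965226e-04,  9.00005036e+01]), 'qd': array([ 0.0258783 , -0.01826865, -0.00526716, -0.04499326,  0.050432  ,
        0.00768864]), 'joint_efforts': array([ 7.68234549e-04, -5.20392072e+01,  4.64802504e+01,  1.63646933e-02,
        2.23589603e-05, -6.77332673e-05]), 'ee_pos': array([5.49743751e-01, 7.58019073e-07, 2.01367074e-01]), 'tcp_rot': array([-1.79923117e+02,  1.07640876e-04,  8.99996367e+01]), 'wrist_force': array([ 0.13196317, -0.2688957 ,  0.08875683]), 'torque': array([ 0.00511954, -0.04236774,  0.02909606]), 'grasp_force': 0.0, 'opening': 0.08573858303538309} 0.0187
scene {'camera_matrix': array([[545.39176977,   0.        , 285.93584345],
       [  0.        , 545.39176977, 215.70867082],
       [  0.        ,   0.        ,   1.        ]]), 'R': array([[-0.78016997,  0.62532264, -0.01750451],
       [ 0.43882622,  0.52712096, -0.72771907],
       [-0.44583222, -0.575426  , -0.68565191]]), 't': array([ 0.42802202, -0.16051732,  1.57035348])}
side {'camera_matrix': array([[523.79946708,   0.        , 279.77655128],
       [  0.        , 523.79946708, 208.89942131],
       [  0.        ,   0.        ,   1.        ]]), 'R': array([[ 0.97923867, -0.20241661,  0.01091521],
       [-0.10121923, -0.53490551, -0.83882702],
       [ 0.17563113,  0.82030702, -0.54428861]]), 't': array([-0.53262562,  0.15719521,  1.13661696])}
```

View pics/scene0.png

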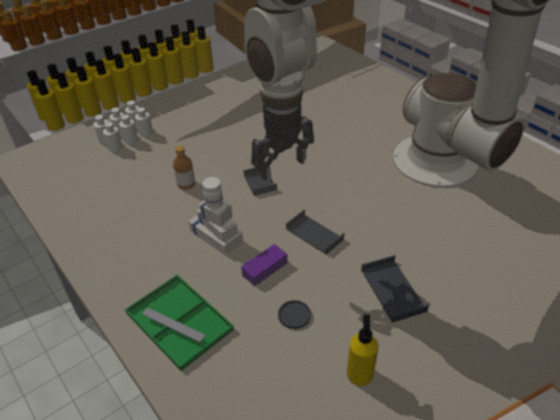

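View pics/side0.png

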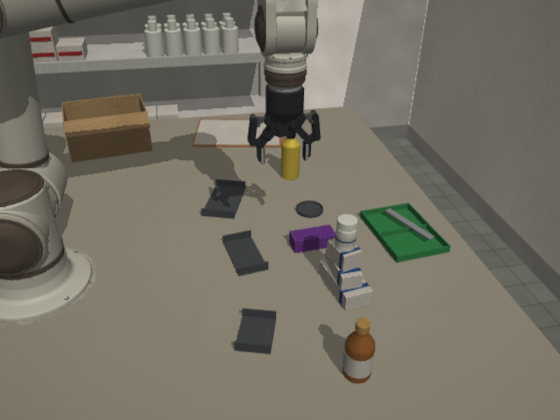

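The scene view shows the pile at about (215,215), the small tray at (260,180), medium at (315,232), large at (395,288) and round at (295,315). The syrup bottle is at (184,168), the pump bottle at (362,360), and the purple look-alike at (265,264). The side view agrees, with the pile at (350,265) and the syrup bottle right beside it at (359,350).

```bash
cat > h.py <<'E'
from workcell import *
import cv2,numpy as np
def cloud(cam,d,mask=None):
    c=calibration(cam);K=c["camera_matrix"]
    m=(d>0) if mask is None else (d>0)&mask
    v,u=np.nonzero(m);z=d[v,u]
    P=np.c_[(u-K[0,2])*z/K[0,0],(v-K[1,2])*z/K[1,1],z]
    return (P-c["t"])@c["R"]
def world(cam,x):
    c=calibration(cam);return c["R"].T@(np.array(x)-c["t"])
def rect(P):
    (cx,cy),(w,h),a=cv2.minAreaRect(P[:,:2].astype(np.float32))
    if w>h: w,h,a=h,w,a+90   # a = direction of x(short) ; long at a+90
    return np.round([cx,cy],4),np.round([w,h],4),round((a+90)%180,1) # yaw of long axis
E
python3 - <<'E'
from h import *
names=["tray_large","tray_medium","tray_small","tray_round","carton_large_c","carton_medium_c","carton_small_c","jar_c","pump_bottle","syrup_bottle"]
for cam in ["scene","side"]:
    p,d=camera(cam)
    for n in names:
        for r in cut_out(n,cam)[:2]:
            if r["score"]<.3: continue
            m=cv2.erode(r["mask"].astype(np.uint8),np.ones((2,2)))>0
            P=cloud(cam,d,m)
            if len(P)<8: continue
            zt=np.percentile(P[:,2],97); T=P[P[:,2]>zt-.008] if "tray" not in n else P
            print(cam,n,round(r["score"],2),len(P),"zt",round(zt,4),"z5",np.percentile(P[:,2],5).round(3),*rect(T),T.mean(0).round(3))
        for r in mark_of(n,cam)[:2]:
            if r["score"]>.3: print("   mark",round(r["score"],2),world(cam,r["xyz"]).round(4))
E
```

```text
scene tray_large 0.96 2250 zt 0.0207 z5 0.0 [0.4401 0.254 ] [0.0958 0.16  ] 70.0 [0.445 0.253 0.005]
   mark 0.94 [0.4428 0.2534 0.0018]
scene tray_medium 0.64 1180 zt 0.0211 z5 0.0 [0.4642 0.0052] [0.0721 0.1372] 98.0 [0.466 0.004 0.005]
scene tray_medium 0.5 479 zt 0.1772 z5 0.116 [ 0.6539 -0.1353] [0.0367 0.0381] 171.6 [ 0.657 -0.129  0.152]
   mark 0.77 [ 0.4632  0.0061 -0.0012]
scene tray_small 0.93 451 zt 0.0218 z5 0.0 [ 0.4481 -0.2423] [0.0653 0.0988] 70.3 [ 0.456 -0.24   0.008]
   mark 0.86 [ 0.4501 -0.2405 -0.0018]
scene tray_round 0.83 716 zt 0.0099 z5 0.001 [0.6592 0.1653] [0.0691 0.0721] 57.8 [0.659 0.166 0.004]
   mark 0.73 [ 0.6588  0.1653 -0.0015]
scene carton_large_c 0.9 658 zt 0.0376 z5 0.003 [ 0.6582 -0.1429] [0.0614 0.1287] 99.5 [ 0.676 -0.137  0.035]
scene carton_large_c 0.64 1115 zt 0.0206 z5 0.0 [0.4651 0.0072] [0.0688 0.1333] 98.1 [0.464 0.021 0.019]
   mark 0.84 [ 0.6584 -0.1461  0.0225]
scene carton_medium_c 0.91 431 zt 0.0711 z5 0.04 [ 0.6611 -0.1354] [0.0435 0.1063] 101.9 [ 0.659 -0.108  0.068]
scene carton_medium_c 0.59 1030 zt 0.0361 z5 0.004 [0.6288 0.02
[... 2069 characters left out ...]
 [0.0462 0.0612] 105.1 [ 0.646 -0.157  0.108]
side carton_small_c 0.46 1514 zt 0.0223 z5 0.001 [ 0.4462 -0.2434] [0.0643 0.097 ] 71.6 [ 0.444 -0.25   0.019]
   mark 0.79 [ 0.6518 -0.1382  0.0878]
   mark 0.66 [ 0.4455 -0.2378  0.0006]
side jar_c 0.66 660 zt 0.1768 z5 0.116 [ 0.6471 -0.1443] [0.0361 0.0366] 85.5 [ 0.647 -0.147  0.175]
   mark 0.73 [ 0.6483 -0.1398  0.1398]
   mark 0.41 [ 0.4445 -0.2391 -0.004 ]
side pump_bottle 0.75 667 zt 0.1221 z5 0.011 [0.6429 0.3433] [0.024  0.0335] 166.4 [0.644 0.344 0.12 ]
   mark 0.66 [0.6446 0.3556 0.0011]
side syrup_bottle 0.75 1489 zt 0.1247 z5 0.012 [ 0.6071 -0.3722] [0.0201 0.0218] 47.0 [ 0.606 -0.374  0.123]
   mark 0.68 [ 0.6058 -0.3661  0.0012]
```

Emit:
servo_tool([
  [[0, 0, 0], [-0.02, 0.01, -0.01], 100],
  [[0, 0, 0], [-0.03, 0.02, -0.01], 100],
  [[0, 0, 0], [-0.03, 0.02, -0.01], 100],
  [[0, 0, 0], [-0.03, 0.02, -0.01], 100],
  [[0, 0, 0], [-0.02, 0.02, -0.01], 100],
  [[0, 0, 0], [-0.01, 0.01, 0], 100],
  [[0, 0, 0], [0, 0, 0], 100],
  [[0, 0, 0], [0, 0, 0], 100],
], force=40)

```text
time: 3.0
ee_pos: [0.6498, -0.1398, 0.2515]
tcp_rot: [-179.9, -0.0, 90.0]
wrist_force: [-1.2, 0.9, 0.3]
opening: 0.085
grasp_force: 0.0
```

Run:
```python
from h import *
print(get_obs()["ee_pos"],get_obs()["tcp_rot"])
p,d=camera("wrist"); cv2.imwrite("pics/w0.png",p[:,:,::-1])
P=cloud("wrist",d)
for lo,hi in [(.165,.185),(.106,.115),(.066,.074),(.032,.040)]:
    T=P[(P[:,2]>lo)&(P[:,2]<hi)&(np.hypot(P[:,0]-.652,P[:,1]+.14)<.09)]
    if len(T)>8: print(lo,len(T),*rect(T))
p,d=camera("scene");P=cloud("scene",d);p,d=camera("side");Q=cloud("side",d)
for n,c in [("L",(.442,.2525)),("M",(.462,.005)),("S",(.4468,-.242))]:
  for P_,k in((P,"scene"),(Q,"side")):
    T=P_[(np.hypot(P_[:,0]-c[0],P_[:,1]-c[1])<.11)&(P_[:,2]>.012)&(P_[:,2]<.03)]
    print(n,k,len(T),*rect(T))
    a,b=T[T[:,1]<c[1]],T[T[:,1]>c[1]]
    for t in(a,b): print("   stop",len(t),*rect(t))
```

```text
[ 0.64975373 -0.1397983   0.25149376] [-1.79940247e+02 -1.98538777e-02  8.99861617e+01]
0.165 2614 [ 0.6502 -0.1407] [0.0399 0.04  ] 59.8
0.106 1292 [ 0.6504 -0.1388] [0.0444 0.0638] 106.2
0.066 1320 [ 0.6506 -0.1395] [0.05   0.1049] 93.7
0.032 1482 [ 0.656  -0.1461] [0.0621 0.1303] 99.5
L scene 282 [0.4438 0.2518] [0.0853 0.1628] 70.5
   stop 134 [0.4181 0.1792] [0.0087 0.0851] 160.3
   stop 148 [0.4697 0.3248] [0.0082 0.0853] 160.0
L side 244 [0.4413 0.2511] [0.0851 0.1656] 70.8
   stop 132 [0.4161 0.1787] [0.0123 0.0851] 160.8
   stop 112 [0.4664 0.3239] [0.0111 0.0842] 161.4
M scene 171 [0.463  0.0045] [0.0738 0.1364] 98.8
   stop 86 [ 0.4728 -0.0585] [0.0081 0.0738] 9.7
   stop 85 [0.455  0.0686] [0.0079 0.0689] 7.8
M side 265 [0.4606 0.0043] [0.0688 0.1385] 98.4
   stop 144 [ 0.4701 -0.0592] [0.0101 0.0685] 8.8
   stop 121 [0.4513 0.0668] [0.0119 0.0688] 8.2
S scene 179 [ 0.4482 -0.2433] [0.0685 0.1019] 72.9
   stop 88 [ 0.4339 -0.2847] [0.0143 0.0657] 163.3
   stop 91 [ 0.4617 -0.1996] [0.0111 0.0685] 161.3
S side 363 [ 0.4448 -0.2432] [0.0671 0.0966] 71.7
   stop 191 [ 0.4315 -0.2852] [0.0083 0.0657] 160.7
   stop 172 [ 0.4585 -0.2019] [0.0094 0.0671] 161.7
```

View pics/w0.png

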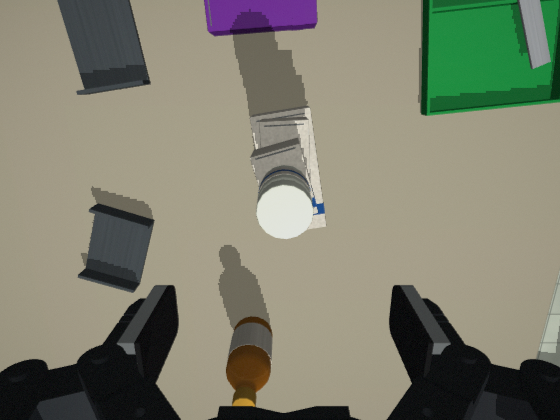

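The wrist view shows the jar cap at (285,212), centred under the tool, with the carton edges below it and the syrup bottle well clear at (247,365). Next I go down and grip the jar.

Emit:
servo_tool([
  [[0, 0, 0], [-0.001, 0, 0.01], 100],
  [[0, 0, 0], [0, 0, 0.025], 100],
  [[0, 0, 0], [0, 0, 0.03], 100],
  [[0, 0, 0], [0, 0, 0.025], 100],
  [[0, 0, 0], [0, 0, 0.015], 100],
  [[0, 0, 0], [0, 0, 0.008], 100],
  [[0, 0, 0], [0, 0, 0], 20],
  [[0, 0, 0], [0, 0, 0], 20],
  [[0, 0, 0], [0, 0, 0], 20],
  [[0, 0, 0], [0, 0, 0], 20],
  [[0, 0, 0], [0, 0, 0], 20],
  [[0, 0, 0], [0, 0, 0], 20],
], force=40)

```text
time: 4.35
ee_pos: [0.6505, -0.1411, 0.1409]
tcp_rot: [179.9, 0.0, 90.0]
wrist_force: [-0.7, 0.8, 5.6]
opening: 0.0386
grasp_force: 39.6
```

Emit:
servo_tool([
  [[0, 0, 0], [0, 0, -0.005], 20],
  [[0, 0, 0], [0, 0, -0.015], 20],
  [[0, 0, 0], [0, 0, -0.02], 20],
  [[0, 0, 0], [0.02, 0, 0], 20],
  [[0, 0, 0], [0.04, 0.002, 0], 20],
  [[0, 0, 0], [0.045, 0.002, 0], 20],
  [[0, 0, 0], [0.045, 0.002, 0], 20],
  [[0, 0, 0], [0.045, 0.002, 0], 20],
  [[0, 0, 0], [0.045, 0, 0], 20],
  [[0, 0, 0], [0.035, 0, 0], 20],
  [[0, 0, 0], [0.02, 0, 0], 20],
  [[0, 0, 0], [0.01, 0, 0], 20],
])

```text
time: 5.55
ee_pos: [0.6576, 0.1661, 0.1786]
tcp_rot: [-180.0, 0.0, 90.1]
wrist_force: [0.3, 0.5, -1.3]
opening: 0.0382
grasp_force: 40.3
```

Emit:
servo_tool([
  [[0, 0, 0], [0, 0, 0], 20],
  [[0, 0, 0], [0, 0, 0], 20],
])

```text
time: 5.75
ee_pos: [0.6581, 0.1629, 0.179]
tcp_rot: [-180.0, 0.0, 90.0]
wrist_force: [0.7, -0.3, -0.5]
opening: 0.0383
grasp_force: 40.3
```

Run:
```python
from h import *
for cam in("side","scene"):
    p,d=camera(cam);P=cloud(cam,d)
    e=get_obs()["ee_pos"]
    r=cut_out("jar_c",cam);J=cloud(cam,d,r[0]["mask"]);J=J[np.hypot(J[:,0]-e[0],J[:,1]-e[1])<.05]
    print(cam,e,r[0]["score"],J.mean(0),np.percentile(J[:,2],[2,98]) if len(J) else 0)
    T=P[(np.hypot(P[:,0]-.658,P[:,1]-.164)<.05)&(P[:,2]>.0065)&(P[:,2]<.013)]
    if len(T)>5: print(len(T),cv2.minEnclosingCircle(T[:,:2].astype(np.float32)))
p,d=camera("wrist");cv2.imwrite("pics/w1.png",p[:,:,::-1])
```

```text
side [0.65819209 0.16255826 0.17913559] 0.6 [0.65308338 0.14931396 0.18775479] [0.15253615 0.2157541 ]
115 ((0.6562233567237854, 0.16443975269794464), 0.03880659118294716)
scene [0.6582148  0.1624964  0.17924367] 0.97 [0.66476998 0.17247665 0.19021011] [0.15067685 0.21560329]
171 ((0.6595635414123535, 0.16460534930229187), 0.03685352951288223)
```

Emit:
servo_tool([
  [[0, 0, 0], [0.002, 0, 0.01], 20],
  [[0, 0, 0], [0, 0, 0.025], 20],
  [[0, 0, 0], [0, 0, 0.03], 20],
  [[0, 0, 0], [0, 0, 0.03], 20],
  [[0, 0, 0], [0, 0, 0.02], 20],
  [[0, 0, 0], [0, 0, 0.015], 20],
  [[0, 0, 0], [0, 0, 0.007], 20],
  [[0, 0, 0], [0, 0, 0.003], 20],
  [[0, 0, 0], [0, 0, 0], 20],
  [[0, 0, 0], [0, 0, 0], 20],
])

```text
time: 7.0
ee_pos: [0.6586, 0.1662, 0.0403]
tcp_rot: [179.9, -0.0, 90.0]
wrist_force: [0.2, -0.1, -0.1]
opening: 0.0386
grasp_force: 40.3
```

Emit:
servo_tool([
  [[0, 0, 0], [-0.002, 0, 0.002], 20],
  [[0, 0, 0], [0, 0, 0.002], 20],
  [[0, 0, 0], [0, 0, 0], 20],
  [[0, 0, 0], [0, 0, 0], 20],
])

```text
time: 7.4
ee_pos: [0.658, 0.164, 0.0351]
tcp_rot: [180.0, -0.0, 90.0]
wrist_force: [0.6, -0.9, -0.6]
opening: 0.0385
grasp_force: 40.3
```

Emit:
servo_tool([
  [[0, 0, 0], [0, 0, 0.001], 20],
  [[0, 0, 0], [0, 0, 0.001], 20],
  [[0, 0, 0], [0, 0, 0], 20],
])

```text
time: 7.7
ee_pos: [0.6582, 0.1641, 0.0348]
tcp_rot: [179.9, -0.0, 90.0]
wrist_force: [-4.0, -0.8, 9.3]
opening: 0.0383
grasp_force: 41.3
```

Emit:
servo_tool([
  [[0, 0, 0], [0, 0, -0.001], 70],
  [[0, 0, 0], [0, 0, 0], 80],
  [[0, 0, 0], [0, 0, 0], 80],
  [[0, 0, 0], [0, 0, -0.01], 80],
  [[0, 0, 0], [0, 0, -0.03], 80],
  [[0, 0, 0], [0, 0, -0.04], 100],
  [[0, 0, 0], [0, 0, -0.04], 100],
  [[0, 0, 0], [-0.02, 0, -0.01], 100],
  [[0, 0, 0], [-0.04, -0.002, 0], 100],
  [[0, 0, 0], [-0.045, -0.002, 0], 100],
])

```text
time: 8.7
ee_pos: [0.6541, 0.0584, 0.1646]
tcp_rot: [179.9, -0.0, 90.1]
wrist_force: [-0.1, -0.2, 0.7]
opening: 0.0855
grasp_force: 0.0
```

Emit:
servo_tool([
  [[0, 0, 0], [-0.045, -0.002, 0], 100],
  [[0, 0, 0], [-0.045, -0.002, 0], 100],
  [[0, 0, 0], [-0.045, 0, 0], 100],
  [[0, 0, 0], [-0.035, 0, 0], 100],
  [[0, 0, 0], [-0.02, 0, 0], 100],
  [[0, 0, 0], [-0.008, 0, 0], 100],
  [[0, 0, -8], [0, 0, 0], 100],
  [[0, 0, -8], [0, 0, 0], 100],
  [[0, 0, 0], [0, 0, 0], 100],
  [[0, 0, 0], [0, 0, 0], 100],
  [[0, 0, 0], [0, 0, 0], 100],
])

```text
time: 9.8
ee_pos: [0.6501, -0.1383, 0.1641]
tcp_rot: [-180.0, -0.0, 105.9]
wrist_force: [-0.4, 0.5, 0.9]
opening: 0.0856
grasp_force: 0.0
```

```bash
cat > pile.py <<'E'
from h import *
import sys
o=get_obs();print(o["ee_pos"],o["tcp_rot"])
p,d=camera("wrist"); P=cloud("wrist",d)
for lo,hi in [(.106,.115),(.066,.074),(.032,.040)]:
    T=P[(P[:,2]>lo)&(P[:,2]<hi)&(np.hypot(P[:,0]-.652,P[:,1]+.14)<.09)]
    if len(T)>8: print(lo,len(T),*rect(T))
for cam in("side","scene"):
    p,d=camera(cam);P=cloud(cam,d);T=P[(np.hypot(P[:,0]-.658,P[:,1]-.164)<.05)&(P[:,2]>.06)&(P[:,2]<.08)]
    if len(T)>5:print("jar",cam,len(T),*rect(T),T[:,2].max(),T[:,2].mean())
E
python3 pile.py
```

```text
[ 0.65008156 -0.13825355  0.16409917] [-1.79998218e+02 -8.26515230e-03  1.05869008e+02]
0.106 6387 [ 0.6505 -0.1393] [0.0441 0.0643] 106.2
0.066 2219 [ 0.6489 -0.1396] [0.0527 0.1043] 92.7
0.032 1647 [ 0.656  -0.1465] [0.0622 0.1303] 99.5
jar side 120 [0.6521 0.1614] [0.0319 0.0405] 89.3 0.07291326808596633 0.06802747417341697
jar scene 280 [0.6592 0.1642] [0.0401 0.0402] 124.1 0.07479987468611586 0.06839189780437323
```

Emit:
servo_tool([
  [[0, 0, 0], [-0.001, 0, 0.015], 100],
  [[0, 0, 0], [0, 0, 0.025], 100],
  [[0, 0, 0], [0, 0, 0.025], 100],
  [[0, 0, 0], [0, 0, 0.015], 100],
  [[0, 0, 0], [0, 0, 0.008], 100],
  [[0, 0, 0], [0, 0, 0], 100],
  [[0, 0, 0], [0, 0, 0], 20],
  [[0, 0, 0], [0, 0, 0], 20],
  [[0, 0, 0], [0, 0, 0], 20],
  [[0, 0, 0], [0, 0, 0], 20],
  [[0, 0, 0], [0, 0, 0], 20],
  [[0, 0, 0], [0, 0, 0], 20],
])

```text
time: 11.15
ee_pos: [0.6508, -0.1401, 0.0776]
tcp_rot: [179.9, 0.1, 106.0]
wrist_force: [-1.5, 0.2, 5.3]
opening: 0.0412
grasp_force: 39.7
```

Emit:
servo_tool([
  [[0, 0, 0], [0, 0, -0.005], 20],
  [[0, 0, 0], [0, 0, -0.015], 20],
  [[0, 0, 0], [0, 0, -0.02], 20],
  [[0, 0, 0], [0, 0, -0.01], 20],
  [[0, 0, 4], [0, 0, 0], 20],
  [[0, 0, 8], [0, 0, 0], 20],
  [[0, 0, 8], [0, 0, 0], 20],
  [[0, 0, 8], [0, 0, 0], 20],
  [[0, 0, 4], [0, 0, 0], 20],
  [[0, 0, 2], [0, 0, 0], 20],
  [[0, 0, 0], [0, 0, 0], 20],
])

```text
time: 12.25
ee_pos: [0.6504, -0.14, 0.1265]
tcp_rot: [180.0, 0.0, 72.0]
wrist_force: [-0.1, -0.5, -0.5]
opening: 0.0413
grasp_force: 40.5
```

Emit:
servo_tool([
  [[0, 0, 0], [-0.01, -0.01, 0], 20],
  [[0, 0, 0], [-0.03, -0.03, 0], 20],
  [[0, 0, 0], [-0.035, -0.035, 0], 20],
  [[0, 0, 0], [-0.035, -0.035, 0], 20],
  [[0, 0, 0], [-0.03, -0.03, 0], 20],
  [[0, 0, 0], [-0.015, -0.015, 0], 20],
  [[0, 0, 0], [-0.006, -0.007, 0], 20],
  [[0, 0, 0], [0, 0, 0], 20],
  [[0, 0, 0], [0, 0, 0], 20],
])

```text
time: 13.15
ee_pos: [0.4472, -0.2428, 0.1262]
tcp_rot: [180.0, -0.0, 72.0]
wrist_force: [-0.9, -0.2, -1.5]
opening: 0.0412
grasp_force: 40.6
```

```bash
cat > held.py <<'E'
from h import *
import sys
# tray centre guess, held piece lies above zmin near tcp
cx,cy,top=map(float,sys.argv[1:4])
o=get_obs();e=o["ee_pos"];print(e,o["tcp_rot"])
for cam in("side","scene","wrist"):
    p,d=camera(cam)
    if cam=="wrist": cv2.imwrite(f"pics/w{e[2]:.3f}.png",p[:,:,::-1])
    P=cloud(cam,d)
    T=P[(np.hypot(P[:,0]-cx,P[:,1]-cy)<.11)&(P[:,2]>.012)&(P[:,2]<.03)]
    if len(T)>20: print(cam,"stops",len(T),*rect(T))
    T=P[(np.hypot(P[:,0]-e[0],P[:,1]-e[1])<.075)&(abs(P[:,2]-top)<.006)]
    if len(T)>20: print(cam,"top",len(T),*rect(T),np.median(T[:,2]).round(4))
E
python3 held.py .4465 -.2433 .159
```

```text
[ 0.4472427  -0.24278553  0.12621041] [ 1.79972957e+02 -9.20392689e-03  7.20384582e+01]
side stops 368 [ 0.4451 -0.2435] [0.0671 0.0976] 72.0
side top 605 [ 0.4465 -0.2439] [0.0595 0.0698] 56.4 0.1584
scene stops 174 [ 0.4479 -0.2426] [0.0683 0.101 ] 71.9
scene top 259 [ 0.4506 -0.2408] [0.0591 0.0722] 87.2 0.1579
wrist stops 689 [ 0.4604 -0.2015] [0.0044 0.0677] 162.0
wrist top 14328 [ 0.4476 -0.2419] [0.0654 0.0664] 162.1 0.1578
```

Emit:
servo_tool([
  [[0, 0, 0], [-0.001, 0, 0.01], 20],
  [[0, 0, 0], [0, 0, 0.025], 20],
  [[0, 0, 0], [0, 0, 0.03], 20],
  [[0, 0, 0], [0, 0, 0.025], 20],
  [[0, 0, 0], [0, 0, 0.012], 20],
  [[0, 0, 0], [0, 0, 0.006], 20],
  [[0, 0, 0], [0, 0, 0.002], 20],
  [[0, 0, 0], [0, 0, 0], 20],
  [[0, 0, 0], [0, 0, 0], 20],
])

```text
time: 14.2
ee_pos: [0.4468, -0.2443, 0.0172]
tcp_rot: [179.9, 0.0, 72.0]
wrist_force: [0.2, 0.5, -0.1]
opening: 0.041
grasp_force: 40.7
```

Emit:
servo_tool([
  [[0, 0, 0], [0, 0, 0.001], 20],
  [[0, 0, 0], [0, 0, 0.001], 20],
  [[0, 0, 0], [0, 0, 0], 20],
])

```text
time: 14.5
ee_pos: [0.4462, -0.244, 0.0142]
tcp_rot: [180.0, 0.0, 72.0]
wrist_force: [-0.1, -0.1, -0.1]
opening: 0.0412
grasp_force: 40.7
```

Emit:
servo_tool([
  [[0, 0, 0], [0, 0, 0.001], 20],
  [[0, 0, 0], [0, 0, 0.001], 20],
  [[0, 0, 0], [0, 0, 0.001], 20],
  [[0, 0, 0], [0, 0, 0], 20],
])

```text
time: 14.9
ee_pos: [0.4462, -0.244, 0.0116]
tcp_rot: [180.0, 0.0, 72.0]
wrist_force: [-2.6, 1.1, 4.3]
opening: 0.041
grasp_force: 42.1
```

Emit:
servo_tool([
  [[0, 0, 0], [0, 0, -0.001], 70],
  [[0, 0, 0], [0, 0, 0], 75],
  [[0, 0, 0], [0, 0, 0], 75],
  [[0, 0, 0], [0, 0, -0.01], 75],
  [[0, 0, 0], [0, 0, -0.03], 75],
  [[0, 0, 0], [0, 0, -0.04], 100],
  [[0, 0, 0], [0, 0, -0.03], 100],
  [[0, 0, 0], [0, 0, -0.02], 100],
  [[0, 0, 0], [0.01, 0.01, 0], 100],
  [[0, 0, 0], [0.03, 0.03, 0], 100],
])

```text
time: 15.9
ee_pos: [0.4964, -0.2192, 0.1434]
tcp_rot: [179.9, 0.0, 71.8]
wrist_force: [0.7, -0.6, -0.6]
opening: 0.0852
grasp_force: 0.0
```

Emit:
servo_tool([
  [[0, 0, 0], [0.035, 0.035, 0], 100],
  [[0, 0, 0], [0.035, 0.035, 0], 100],
  [[0, 0, 0], [0.03, 0.03, 0], 100],
  [[0, 0, 0], [0.015, 0.015, 0], 100],
  [[0, 0, 0], [0.007, 0.007, 0], 100],
  [[0, 0, -7], [0, 0, 0], 100],
  [[0, 0, -7], [0, 0, 0], 100],
  [[0, 0, -7], [0, 0, 0], 100],
  [[0, 0, 0], [0, 0, 0], 100],
  [[0, 0, 0], [0, 0, 0], 100],
])

```text
time: 16.9
ee_pos: [0.6499, -0.1402, 0.142]
tcp_rot: [-180.0, -0.0, 92.8]
wrist_force: [0.7, 0.3, -0.6]
opening: 0.0856
grasp_force: 0.0
```

```bash
python3 pile.py
```

```text
[ 0.64989095 -0.14015857  0.14196358] [-1.79979442e+02 -4.46155954e-03  9.27702048e+01]
0.066 9607 [ 0.6524 -0.1393] [0.0463 0.1041] 93.1
0.032 2911 [ 0.6561 -0.1464] [0.0623 0.1305] 99.5
jar side 88 [0.6477 0.165 ] [0.0249 0.039 ] 69.7 0.0733238776296448 0.06830464110019273
jar scene 286 [0.6597 0.1641] [0.0396 0.0409] 122.1 0.07371074073019832 0.0681257343507655
```

Emit:
servo_tool([
  [[0, 0, 0], [0.001, 0.002, 0.015], 100],
  [[0, 0, 0], [0, 0, 0.03], 100],
  [[0, 0, 0], [0, 0, 0.03], 100],
  [[0, 0, 0], [0, 0, 0.015], 100],
  [[0, 0, 0], [0, 0, 0.008], 100],
  [[0, 0, 0], [0, 0, 0], 100],
  [[0, 0, 0], [0, 0, 0], 25],
  [[0, 0, 0], [0, 0, 0], 25],
  [[0, 0, 0], [0, 0, 0], 25],
  [[0, 0, 0], [0, 0, 0], 25],
  [[0, 0, 0], [0, 0, 0], 25],
  [[0, 0, 0], [0, 0, 0], 25],
])

```text
time: 18.25
ee_pos: [0.6522, -0.1389, 0.0442]
tcp_rot: [180.0, 0.0, 93.0]
wrist_force: [-0.1, 0.9, 0.1]
opening: 0.021
grasp_force: 0.0
```

```bash
python3 pile.py
python3 - <<'E'
from h import *
p,d=camera("scene");q,_=camera("wrist")
a=cv2.resize(p[140:280,150:337],(560,420),interpolation=cv2.INTER_CUBIC)
cv2.imwrite("pics/m1.png",cv2.resize(np.vstack([a,q]),(400,600))[:,:,::-1])
E
```

```text
[ 0.65224492 -0.13888229  0.04419274] [1.79993652e+02 9.64048214e-04 9.29982126e+01]
0.106 1493 [ 0.6517 -0.1387] [0.0249 0.0619] 3.5
0.066 17333 [ 0.6522 -0.1394] [0.0463 0.1054] 93.3
0.032 3494 [ 0.6528 -0.1287] [0.0623 0.095 ] 99.2
jar side 145 [0.6547 0.1617] [0.0388 0.0419] 74.4 0.07286482585619271 0.06850606206464355
jar scene 280 [0.6594 0.1651] [0.0403 0.0411] 94.6 0.07633894528264654 0.06858941907682414
```

View pics/m1.png

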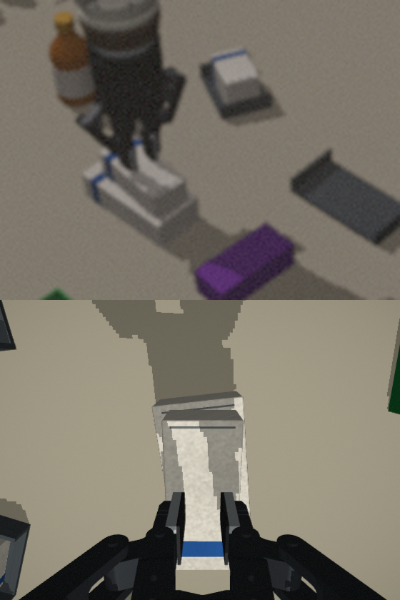

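The top half shows the arm over the medium carton and the small carton sitting well on its tray. The bottom half (wrist) shows the fingers closed narrower than the medium carton, so I need a closer look at the finger height.

Run:
```python
from h import *
o=get_obs();print(o["opening"],o["grasp_force"],o["wrist_force"],o["time"])
p,d=camera("side")
c=calibration("side");K=c["camera_matrix"];x=c["R"]@np.array([.652,-.139,.07])+c["t"];u,v=(K@x/x[2])[:2].astype(int)
a=cv2.resize(p[max(0,v-70):v+50,u-80:u+80],(800,600),interpolation=cv2.INTER_CUBIC);cv2.imwrite("pics/m2.png",a[:,:,::-1])
for cam in("side","scene","wrist"):
    p,d=camera(cam);v,u=np.nonzero(d>0);P=cloud(cam,d);col=p[v,u].max(1)
    # dark points near the tool
    T=P[(col<60)&(np.hypot(P[:,0]-.652,P[:,1]+.139)<.03)&(P[:,2]>.04)&(P[:,2]<.12)]
    if len(T)>5:print(cam,len(T),np.percentile(T[:,2],[0,2,10,50]).round(3))
```

```text
0.021075533340648996 0.0 [ 0.14907822 -0.87374752 -0.22423924] 18.5
side 181 [0.074 0.079 0.083 0.101]
scene 141 [0.078 0.081 0.085 0.102]
wrist 4436 [0.073 0.079 0.086 0.108]
```

View pics/m2.png

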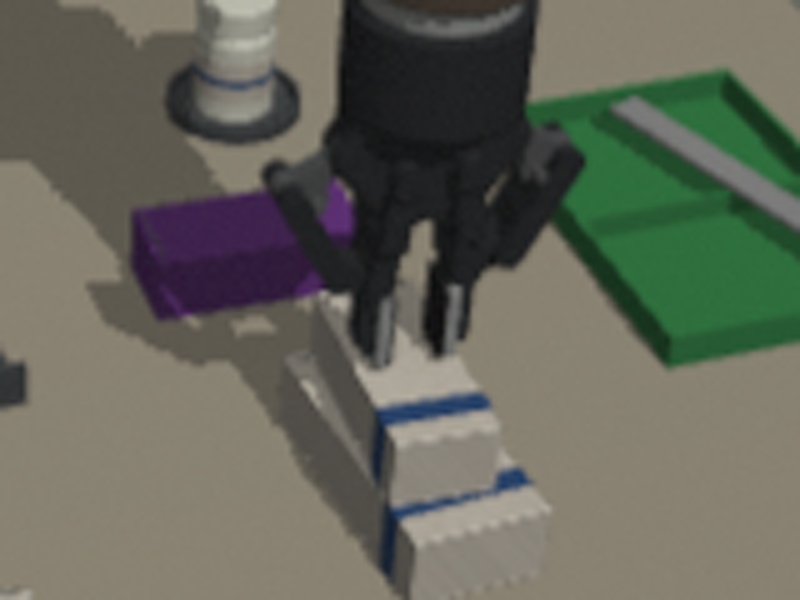

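The side view shows the fingertips, at about (375,362) and (440,352), ending on or above the medium carton's top. I'll lift 30 mm and measure the true tip height against the TCP.

Emit:
servo_tool([
  [[0, 0, 0], [0, 0, -0.005], 25],
  [[0, 0, 0], [0, 0, -0.015], 25],
  [[0, 0, 0], [0, 0, -0.02], 25],
  [[0, 0, 0], [0, 0, -0.01], 25],
  [[0, 0, 0], [0, 0, 0], 25],
  [[0, 0, 0], [0, 0, 0], 25],
])

```text
time: 19.3
ee_pos: [0.6523, -0.1389, 0.0941]
tcp_rot: [180.0, 0.0, 93.0]
wrist_force: [-0.1, -0.1, -0.3]
opening: 0.0216
grasp_force: 0.0
```

```bash
cat > tip.py <<'E'
from h import *
o=get_obs();e=o["ee_pos"];print(e,o["opening"])
for cam in("side","scene","wrist"):
    p,d=camera(cam);v,u=np.nonzero(d>0);P=cloud(cam,d);col=p[v,u].max(1)
    T=P[(col<60)&(np.hypot(P[:,0]-e[0],P[:,1]-e[1])<.06)&(P[:,2]>.05)&(P[:,2]<.2)]
    if len(T)>5:print(cam,len(T),(np.percentile(T[:,2],[0,1,2,10,50])-e[2]).round(3))
E
python3 tip.py; python3 pile.py|head -3
```

```text
[ 0.65233839 -0.13888088  0.09407704] 0.021612373246011445
side 713 [-0.044 -0.035  0.031  0.048  0.084]
scene 492 [0.029 0.034 0.037 0.048 0.083]
wrist 29787 [0.028 0.038 0.043 0.068 0.086]
[ 0.65178278 -0.13876542  0.09306303] [-1.79919296e+02 -2.23908165e-02  9.29996850e+01]
0.066 12494 [ 0.6522 -0.1392] [0.0462 0.1045] 93.1
0.032 3035 [ 0.6541 -0.1351] [0.0622 0.1078] 99.5
```

The true fingertips sit about 28 mm above the reported TCP, so the first two grips were shallow. I'll allow for that and grip the medium carton deeper.

Emit:
servo_tool([
  [[0, 0, 0], [0, 0, 0], 100],
  [[0, 0, 0], [0, 0, 0], 100],
  [[0, 0, 0], [0, 0, 0], 100],
  [[0, 0, 0], [0, 0, 0], 100],
  [[0, 0, 0], [0, 0, 0.02], 100],
  [[0, 0, 0], [0, 0, 0.025], 100],
  [[0, 0, 0], [0, 0, 0.015], 100],
  [[0, 0, 0], [0, 0, 0.01], 100],
  [[0, 0, 0], [0, 0, 0.005], 100],
  [[0, 0, 0], [0, 0, 0], 100],
  [[0, 0, 0], [0, 0, 0], 100],
])

```text
time: 20.7
ee_pos: [0.6527, -0.139, 0.02]
tcp_rot: [179.9, 0.0, 93.0]
wrist_force: [0.3, 0.5, 0.8]
opening: 0.0854
grasp_force: 0.0
```

Run:
```python
from h import *
o=get_obs();e=o["ee_pos"];print(e,o["tcp_rot"],o["opening"])
for cam in("side","scene"):
    p,d=camera(cam);v,u=np.nonzero(d>0);P=cloud(cam,d);col=p[v,u].max(1)
    Q=P-e; a=np.radians(o["tcp_rot"][2]);tx=Q[:,0]*np.cos(a)+Q[:,1]*np.sin(a);ty=Q[:,0]*np.sin(a)-Q[:,1]*np.cos(a)
    for s in(-1,1):
        T=P[(col<60)&(abs(tx)<.015)&(ty*s>.03)&(ty*s<.062)&(P[:,2]>.02)&(P[:,2]<.2)]
        if len(T)>5:print(cam,s,len(T),np.percentile(T[:,2],[0,2,5,10]).round(3))
    if cam=="side":
        cv2.imwrite("pics/m3.png",cv2.resize(p[180:320,260:447],(560,420),interpolation=cv2.INTER_CUBIC)[:,:,::-1])
```

```text
[ 0.65270579 -0.13896192  0.02002333] [1.79933970e+02 1.90500730e-02 9.29992917e+01] 0.08544760341970177
side -1 437 [0.063 0.075 0.083 0.092]
side 1 321 [0.064 0.069 0.075 0.082]
scene -1 196 [0.068 0.072 0.076 0.082]
scene 1 320 [0.069 0.075 0.081 0.091]
```

View pics/m3.png

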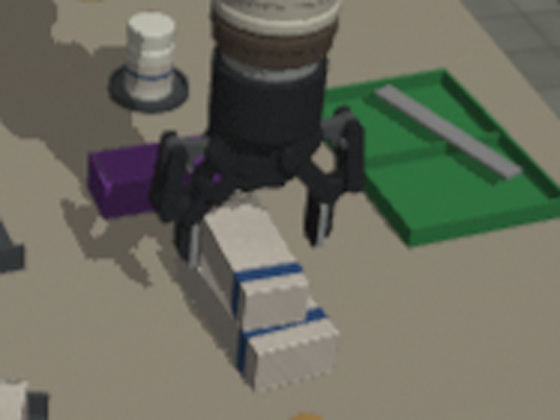

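The side view shows the open fingers straddling the medium carton, tips near (185,262) and (318,243), still a little high. I'll go 12 mm lower and close.

Emit:
servo_tool([
  [[0, 0, 0], [0, 0, 0.006], 100],
  [[0, 0, 0], [0, 0, 0.005], 100],
  [[0, 0, 0], [0, 0, 0], 100],
  [[0, 0, 0], [0, 0, 0], 30],
  [[0, 0, 0], [0, 0, 0], 30],
  [[0, 0, 0], [0, 0, 0], 30],
  [[0, 0, 0], [0, 0, 0], 30],
  [[0, 0, 0], [0, 0, 0], 30],
  [[0, 0, 0], [0, 0, 0], 30],
  [[0, 0, 0], [0, 0, 0], 30],
], force=40)

```text
time: 21.8
ee_pos: [0.6524, -0.1389, 0.0085]
tcp_rot: [180.0, 0.0, 93.0]
wrist_force: [0.1, -0.3, 3.6]
opening: 0.0453
grasp_force: 42.2
```

Emit:
servo_tool([
  [[0, 0, 0], [0, 0, -0.005], 30],
  [[0, 0, 0], [0, 0, -0.015], 30],
  [[0, 0, 0], [0, 0, -0.02], 30],
  [[0, 0, 0], [0, 0, -0.015], 30],
  [[0, 0, -2.8], [0, 0, -0.005], 30],
  [[0, 0, -2.8], [0, 0, 0], 30],
  [[0, 0, 0], [0, 0, 0], 30],
  [[0, 0, 0], [0, 0, 0], 30],
])

```text
time: 22.6
ee_pos: [0.6522, -0.1389, 0.0684]
tcp_rot: [180.0, 0.0, 98.5]
wrist_force: [0.6, 0.7, -0.9]
opening: 0.0454
grasp_force: 41.8
```

Emit:
servo_tool([
  [[0, 0, 0], [0.01, -0.01, 0], 30],
  [[0, 0, 0], [0.03, -0.03, 0], 30],
  [[0, 0, 0], [0.035, -0.035, 0], 30],
  [[0, 0, 0], [0.035, -0.035, 0], 30],
  [[0, 0, 0], [0.03, -0.03, 0], 30],
  [[0, 0, 0], [0.02, -0.018, 0], 30],
  [[0, 0, 0], [0.01, -0.009, 0], 30],
  [[0, 0, 0], [0, 0, 0], 30],
  [[0, 0, 0], [0, 0, 0], 30],
])

```text
time: 23.5
ee_pos: [0.4625, 0.004, 0.0683]
tcp_rot: [179.9, 0.0, 98.6]
wrist_force: [0.5, 0.3, -0.8]
opening: 0.0456
grasp_force: 41.8
```

```bash
python3 held.py .4618 .0045 .131
```

```text
[0.4625084  0.00398322 0.06834693] [1.79948020e+02 2.04903402e-02 9.85867183e+01]
side stops 216 [0.4591 0.0057] [0.0696 0.1402] 99.2
side top 578 [0.4598 0.0007] [0.0706 0.1084] 111.5 0.13
scene stops 165 [0.4634 0.0046] [0.0728 0.1358] 98.4
scene top 410 [0.4647 0.01  ] [0.0709 0.0986] 81.8 0.1293
wrist stops 982 [0.4525 0.0681] [0.0039 0.0697] 8.7
wrist top 31555 [0.4611 0.0118] [0.0729 0.0879] 98.4 0.1292
```

Emit:
servo_tool([
  [[0, 0, 0], [0.001, 0, 0.01], 30],
  [[0, 0, 0], [0, 0, 0.02], 30],
  [[0, 0, 0], [0, 0, 0.025], 30],
  [[0, 0, 0], [0, 0, 0.02], 30],
  [[0, 0, 0], [0, 0, 0.008], 30],
  [[0, 0, 0], [0, 0, 0.003], 30],
  [[0, 0, 0], [0, 0, 0], 30],
  [[0, 0, 0], [0, 0, 0], 30],
])

```text
time: 24.45
ee_pos: [0.4622, 0.0052, -0.017]
tcp_rot: [179.9, 0.0, 98.6]
wrist_force: [-0.0, 1.0, -1.2]
opening: 0.0455
grasp_force: 41.8
```

Emit:
servo_tool([
  [[0, 0, 0], [0, 0, 0.001], 30],
  [[0, 0, 0], [0, 0, 0.001], 30],
  [[0, 0, 0], [0, 0, 0.001], 30],
  [[0, 0, 0], [0, 0, 0], 30],
])

```text
time: 24.85
ee_pos: [0.4615, 0.0053, -0.0209]
tcp_rot: [-180.0, 0.0, 98.6]
wrist_force: [-0.6, 1.1, -0.9]
opening: 0.0456
grasp_force: 41.8
```

Emit:
servo_tool([
  [[0, 0, 0], [0, 0, 0.001], 30],
  [[0, 0, 0], [0, 0, 0.001], 30],
  [[0, 0, 0], [0, 0, 0], 30],
])

```text
time: 25.15
ee_pos: [0.4614, 0.0052, -0.0231]
tcp_rot: [-180.0, -0.0, 98.6]
wrist_force: [-0.4, 0.3, -1.7]
opening: 0.0455
grasp_force: 41.8
```

Emit:
servo_tool([
  [[0, 0, 0], [0, 0, 0.001], 30],
  [[0, 0, 0], [0, 0, 0.0005], 30],
  [[0, 0, 0], [0, 0, 0], 30],
])

```text
time: 25.45
ee_pos: [0.4616, 0.0052, -0.0237]
tcp_rot: [180.0, 0.0, 98.6]
wrist_force: [-2.5, -0.3, 7.9]
opening: 0.0455
grasp_force: 42.9
```

Emit:
servo_tool([
  [[0, 0, 0], [0, 0, -0.001], 75],
  [[0, 0, 0], [0, 0, 0], 80],
  [[0, 0, 0], [0, 0, 0], 80],
  [[0, 0, 0], [0, 0, -0.01], 80],
  [[0, 0, 0], [0, 0, -0.03], 100],
  [[0, 0, 0], [0, 0, -0.04], 100],
  [[0, 0, 0], [0, 0, -0.03], 100],
  [[0, 0, -0.9], [0, 0, 0], 100],
  [[0, 0, 0], [-0.01, 0.01, 0], 100],
  [[0, 0, 0], [-0.03, 0.03, 0], 100],
])

```text
time: 26.45
ee_pos: [0.5072, -0.0271, 0.0867]
tcp_rot: [-180.0, -0.0, 99.6]
wrist_force: [0.9, 1.1, 1.7]
opening: 0.0856
grasp_force: 0.0
```

Emit:
servo_tool([
  [[0, 0, 0], [-0.04, 0.035, 0], 100],
  [[0, 0, 0], [-0.04, 0.035, 0], 100],
  [[0, 0, 0], [-0.03, 0.03, 0], 100],
  [[0, 0, 0], [-0.02, 0.02, 0], 100],
  [[0, 0, 0], [-0.009, 0.009, 0], 100],
  [[0, 0, 0], [0, 0, 0], 100],
  [[0, 0, 0], [0, 0, 0], 100],
])

```text
time: 27.15
ee_pos: [0.6523, -0.1397, 0.085]
tcp_rot: [-179.9, -0.1, 99.5]
wrist_force: [-0.4, 0.6, 0.0]
opening: 0.0854
grasp_force: 0.0
```

```bash
python3 pile.py
```

```text
[ 0.65232899 -0.1396529   0.08501609] [-1.79875871e+02 -5.14697310e-02  9.94715989e+01]
0.032 18584 [ 0.6558 -0.146 ] [0.0626 0.1306] 99.4
jar side 147 [0.6555 0.1618] [0.0396 0.0411] 31.8 0.07259488995086694 0.06798215711440503
jar scene 280 [0.66   0.1656] [0.04   0.0427] 59.7 0.0734223151055288 0.06835695696580914
```

Emit:
servo_tool([
  [[0, 0, 0], [-0.007, 0.0025, 0.01], 100],
  [[0, 0, 0], [0, 0, 0.025], 100],
  [[0, 0, 0], [0, 0, 0.03], 100],
  [[0, 0, 0], [0, 0, 0.025], 100],
  [[0, 0, 0], [0, 0, 0.015], 100],
  [[0, 0, 0], [0, 0, 0.006], 100],
  [[0, 0, 0], [0, 0, 0], 100],
  [[0, 0, 0], [0, 0, 0], 40],
  [[0, 0, 0], [0, 0, 0], 40],
  [[0, 0, 0], [0, 0, 0], 40],
  [[0, 0, 0], [0, 0, 0], 40],
  [[0, 0, 0], [0, 0, 0], 40],
], force=50)

```text
time: 28.5
ee_pos: [0.6575, -0.1461, -0.0226]
tcp_rot: [179.9, 0.1, 99.5]
wrist_force: [0.1, 0.5, 6.7]
opening: 0.0612
grasp_force: 56.5
```

Emit:
servo_tool([
  [[0, 0, 0], [0, 0, -0.005], 40],
  [[0, 0, 0], [0, 0, -0.015], 40],
  [[0, 0, 0], [0, 0, -0.025], 40],
  [[0, 0, 0], [0, 0, -0.025], 40],
  [[0, 0, 0], [0, 0, -0.01], 40],
  [[0, 0, 4], [0, 0, 0], 40],
  [[0, 0, 8], [0, 0, 0], 40],
  [[0, 0, 8], [0, 0, 0], 40],
  [[0, 0, 6], [0, 0, 0], 40],
  [[0, 0, 2.9], [0, 0, 0], 40],
  [[0, 0, 0], [0, 0, 0], 40],
  [[0, 0, 0], [0, 0, 0], 40],
])

```text
time: 29.7
ee_pos: [0.6564, -0.1459, 0.0554]
tcp_rot: [-180.0, 0.0, 70.7]
wrist_force: [0.5, -0.6, -1.7]
opening: 0.0611
grasp_force: 55.5
```

Emit:
servo_tool([
  [[0, 0, 0], [0.01, -0.011, 0], 40],
  [[0, 0, 0], [0.025, -0.027, 0], 40],
  [[0, 0, 0], [0.03, -0.033, 0], 40],
  [[0, 0, 0], [0.03, -0.033, 0], 40],
  [[0, 0, 0], [0.03, -0.033, 0], 40],
  [[0, 0, 0], [0.03, -0.033, 0], 40],
  [[0, 0, 0], [0.03, -0.033, 0], 40],
  [[0, 0, 0], [0.03, -0.033, 0], 40],
  [[0, 0, 0], [0.03, -0.033, 0], 40],
  [[0, 0, 0], [0.03, -0.033, 0], 40],
  [[0, 0, 0], [0.02, -0.022, 0], 40],
  [[0, 0, 0], [0.009, -0.011, 0], 40],
])

```text
time: 30.9
ee_pos: [0.4402, 0.2541, 0.0558]
tcp_rot: [-180.0, -0.0, 70.8]
wrist_force: [1.0, -0.7, -2.2]
opening: 0.0611
grasp_force: 55.6
```

Emit:
servo_tool([
  [[0, 0, 0], [0, 0, 0], 40],
  [[0, 0, 0], [0, 0, 0], 40],
])

```text
time: 31.1
ee_pos: [0.4418, 0.2517, 0.0557]
tcp_rot: [180.0, 0.0, 70.6]
wrist_force: [0.6, 0.6, -3.4]
opening: 0.0609
grasp_force: 55.6
```

```bash
python3 held.py .4427 .2518 .116
```

```text
[0.44179176 0.25166421 0.0556506 ] [1.79979341e+02 1.28661337e-02 7.06447914e+01]
side stops 184 [0.4408 0.2518] [0.0859 0.1647] 70.6
side top 591 [0.4391 0.2481] [0.0866 0.1316] 57.5 0.1142
scene stops 209 [0.4439 0.2512] [0.0856 0.1634] 70.1
scene top 957 [0.4511 0.2634] [0.0884 0.1124] 55.9 0.1137
wrist stops 1300 [0.4686 0.324 ] [0.0036 0.086 ] 160.6
wrist top 49577 [0.4461 0.2622] [0.089  0.1077] 70.2 0.1138
```

Emit:
servo_tool([
  [[0, 0, 0], [0, 0.001, 0.01], 40],
  [[0, 0, 0], [0, 0, 0.02], 40],
  [[0, 0, 0], [0, 0, 0.02], 40],
  [[0, 0, 0], [0, 0, 0.012], 40],
  [[0, 0, 0], [0, 0, 0.006], 40],
  [[0, 0, 0], [0, 0, 0.002], 40],
  [[0, 0, 0], [0, 0, 0], 40],
  [[0, 0, 0], [0, 0, 0], 40],
])

```text
time: 32.05
ee_pos: [0.4429, 0.252, -0.0136]
tcp_rot: [180.0, -0.1, 70.6]
wrist_force: [-0.5, 0.6, -1.8]
opening: 0.0612
grasp_force: 55.6
```

Emit:
servo_tool([
  [[0, 0, 0], [0, 0, 0.001], 40],
  [[0, 0, 0], [0, 0, 0.001], 40],
  [[0, 0, 0], [0, 0, 0], 40],
])

```text
time: 32.35
ee_pos: [0.4424, 0.2518, -0.0164]
tcp_rot: [180.0, -0.0, 70.6]
wrist_force: [-0.5, 0.5, -1.6]
opening: 0.0614
grasp_force: 55.6
```

Emit:
servo_tool([
  [[0, 0, 0], [0, 0, 0.001], 40],
  [[0, 0, 0], [0, 0, 0.001], 40],
  [[0, 0, 0], [0, 0, 0], 40],
  [[0, 0, 0], [0, 0, 0], 40],
])

```text
time: 32.75
ee_pos: [0.4424, 0.2518, -0.0185]
tcp_rot: [-180.0, 0.0, 70.6]
wrist_force: [1.2, -0.6, -1.9]
opening: 0.061
grasp_force: 55.6
```

Emit:
servo_tool([
  [[0, 0, 0], [0, 0, 0.001], 40],
  [[0, 0, 0], [0, 0, 0.0005], 40],
  [[0, 0, 0], [0, 0, 0], 40],
])

```text
time: 33.05
ee_pos: [0.4425, 0.2518, -0.0186]
tcp_rot: [180.0, -0.0, 70.6]
wrist_force: [-6.3, -2.9, 10.7]
opening: 0.0613
grasp_force: 57.0
```

Contact. I'll release, retreat and check everything.

Emit:
servo_tool([
  [[0, 0, 0], [0, 0, -0.001], 100],
  [[0, 0, 0], [0, 0, 0], 100],
  [[0, 0, 0], [0, 0, 0], 100],
  [[0, 0, 0], [0, 0, -0.01], 100],
  [[0, 0, 0], [0, 0, -0.03], 100],
  [[0, 0, 0], [0, 0, -0.05], 100],
  [[0, 0, 0], [0, 0, -0.05], 100],
  [[0, 0, 0], [0, 0, -0.05], 100],
  [[0, 0, 0], [0, 0, -0.04], 100],
  [[0, 0, 0], [0, 0, -0.01], 100],
  [[0, 0, 0], [0, 0, 0], 100],
])

```text
time: 34.15
ee_pos: [0.4431, 0.2522, 0.2232]
tcp_rot: [179.9, -0.2, 70.6]
wrist_force: [1.2, 0.3, -0.4]
opening: 0.0854
grasp_force: 0.0
```

Run:
```python
from h import *
T={"L":(.4427,.2517,.040,70.6),"M":(.4620,.0047,.038,98.6),"S":(.4467,-.2433,.044,72),"J":(.658,.1645,.070,0)}
for cam in("scene","side","wrist"):
    p,d=camera(cam);P=cloud(cam,d); cv2.imwrite(f"pics/f_{cam}.png",p[:,:,::-1])
    for k,(x,y,z,a) in T.items():
        Q=P[(np.hypot(P[:,0]-x,P[:,1]-y)<.08)&(abs(P[:,2]-z)<.004)]
        if len(Q)>20:
            c,s,yaw=rect(Q);e=c-[x,y];r=np.radians(a)
            print(cam,k,len(Q),"along",(e@[np.cos(r),np.sin(r)]).round(4),"across",(e@[np.sin(r),-np.cos(r)]).round(4),s,yaw,"tray",a,"z",np.median(Q[:,2]).round(4))
```

```text
scene L 1288 along 0.0003 across 0.0016 [0.064  0.1346] 71.0 tray 70.6 z 0.0393
scene M 571 along 0.0008 across 0.0011 [0.0497 0.1068] 97.5 tray 98.6 z 0.0375
scene S 244 along 0.002 across 0.0008 [0.0459 0.0734] 71.3 tray 72 z 0.0434
scene J 238 along 0.0011 across -0.0001 [0.039  0.0409] 7.5 tray 0 z 0.0693
side L 613 along -0.0006 across -0.0019 [0.0641 0.1363] 70.3 tray 70.6 z 0.04
side M 585 along 0.0004 across -0.0019 [0.0478 0.1112] 98.3 tray 98.6 z 0.0379
side S 594 along -0.0001 across -0.0017 [0.0442 0.0677] 72.2 tray 72 z 0.044
side J 116 along -0.0024 across 0.0013 [0.0404 0.0404] 16.9 tray 0 z 0.0695
wrist L 8470 along -0.0005 across -0.0002 [0.0623 0.1294] 70.9 tray 70.6 z 0.0391
wrist M 2936 along 0.0002 across -0.0004 [0.0467 0.1067] 98.3 tray 98.6 z 0.0375
wrist J 1483 along -0.003 across 0.0004 [0.0364 0.0405] 79.6 tray 0 z 0.0691
```

View pics/f_side.png

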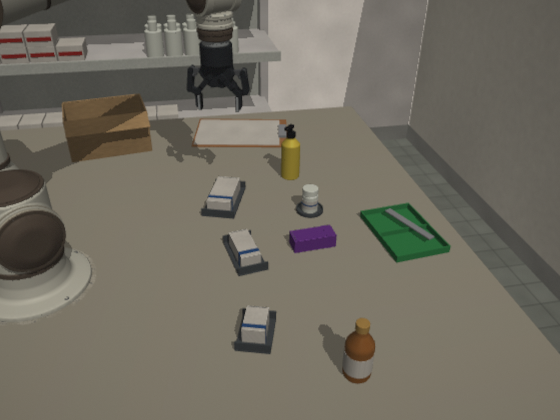

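The side view shows all four pieces centred on their trays: large (224,195), medium (244,250), small (256,326) and jar (310,200). Both bottles are standing and the arm is clear.

```bash
python3 -c "
from workcell import *
print(job_done())"
```

```text
the job is handed in; nothing more can be done
None
```

I handed the job in with all three cartons and the jar on their own trays, within about 3 mm of centre by the cameras and flat, and both bottles still standing; the arm was clear, at 34 s of the 120 s, and the hand-in call gave no verdict.

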